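# Complete the graver stand and hold it up level

### The arm

A 6-joint arm with a two-finger parallel gripper is mounted at the origin on the work surface. World frame = base frame: x ahead of the robot, y to its left, z up, the work surface at z = 0. Lengths are in m, angles in rad, forces in N, time in s.
With the tool pointing down it reaches from about 0.275 to 1 m from the base axis. Payload 8.4 kg.
Tool frame: the origin (TCP) lies at the very end of the fingers, on their centre line; the grasp point (between the pads) lies 19 mm behind it (env.grip_point_offset is the distance from the TCP to the grasp point, in m); z points along the fingers, y is the line along which they close (so a half turn about z gives the same grasp; the last joint's range is limited). The gripper opens to 85 mm and grips with 20 to 120 N. Pads are 22 mm wide; open, the fingers measure 114 mm over their backs; the gripper's body (76 mm by 85 mm) begins 54 mm behind the grasp point. The pads swing forward as they close: fully open they stand 13 mm farther back than shut.
Start: joints at [-1.265, 0.353, 1.633, -0, 1.155, -0.002], TCP at [0.189, -0.596, 0.231] pointing down, gripper open.
Joint ranges: [-2.63, 2.63], [-0.92, 2.1], [0.06, 2.66], [-1.3, 4.44], [0, 2.69], [-3.02, 3.02]. Speed limits (rad/s): [2.22, 2.22, 2.79, 3.14, 3.14, 3.14].

### API

Orientations are given as a rotation vector (axis times angle).
In Python, from rig import env, camera, order, look_for gives the robot as it stands.
- The arm moves only by the tool arm_command, never from a script. Its argument "targets" is one flat list of numbers, 7 for each row, row after row: the closure in counts, from 0 (fully open) to 255 (shut), then the shift along the tool's x, y, z in m, then the turn, a rotation vector about the tool's x, y, z in rad. In form: [grip, x, y, z, wx, wy, wz, grip, x, y, z, wx, wy, wz, ...]. A call has 1 to 12 rows; each row shifts and turns the commanded pose from where the row before left it, along the tool's axes as they then stand; what a row does not reach is not made up. A row lasts 1/8 s, in which the tool goes at most 62.5 mm and 10.7 degrees, less where a joint would pass 70% of its speed; a pose out of reach is approached as far as the arm can. A call with a gripper value outside its range is refused whole. The fingers move at their own pace and stop on an object; "squeeze" is the grip in N (left out, the last holds). Time passes only in rows, so rows that do not move let the fingers close. It gives the time, the measured TCP pose, the force, the opening and the grip force at its end, in the units of the state.
- env.get_obs(): the state, without advancing time (a new reading comes with each control period).
- camera(name): name is "scene" or "top"; returns a dict with "pixels" (400x640x3 uint8, red, green, blue), "fov_y" (degrees; the focal length in pixels is half the picture's height over the tangent of half this angle, whatever the lens; pixels are square), "cx", "cy" (the principal point, pixels), "distortion" ([k1, k2, p1, p2, k3] as OpenCV has them; the pictures are not rectified), "origin" and "rotation" of the camera in the world. Camera axes: x right, y down, z forward; pixel columns grow to the right and rows downward; lengths in m; the calibration is good to about 2 mm. A picture is of the moment at which its call begins. There is no depth.
- order.hand_in(): hands the job in; it is judged then, once.
Trained networks look in a picture, given as the dict that the camera call returned (one of the last four; its "shot" number tells which), for a name from the list of things; names that differ only in an ending like _2 or _b are one class to them, and where a whole thing is asked for, a point or a joint stands for the part that bears it (a point fixed in the world has none). Each returns a list of dicts, best first, with "score" (0 to 1); they miss things now and then, are a little off and sometimes report something else, mostly with a low value. They report only what shows in the picture. A call takes as long as a camera call. They do not tell look-alikes from the thing itself.
- look_for(picture, query): "at" ([x, y, z] in m, in world coordinates, good to about 4 mm: the middle of the surface that is visible of it).
The state is a dict: "time_s": time; "q": joint angles; "qvel": joint speeds; "effort": joint torques, N m; "position": TCP position; "orientation": TCP orientation; "ft_force": force on the tool from outside, world axes, zero at the start; "torque": the same for the moment, N m; "width": finger opening in m; "gripper_force": force on a finger pad.
Only numpy, scipy, OpenCV 4.12 (cv2) and the standard library are available. Lean on these libraries where they do the work, as an engineer would, in place of code of your own. Each camera call takes 0.05 s, during which the arm holds its last target. There are 200 camera calls.

### The job

Take the red-handled graver out of the sloping rack and stand it in the empty socket of the carrying stand, right down to the bottom, and let go of it while the stand is on the bench. Then take the stand by its middle handle, lift it about 10 cm off the bench with the red and blue gravers standing in it, and finish while still holding it there, level and still. Do not tip the stand over, and leave the two other gravers in the rack and the jewellery on the bench as they are.

Things in the scene. Friction and masses are not known exactly. Their poses are not given: they have to be found in the camera images.
- red_graver_center (a point): Graver with a RED handle, 140 mm long, 0.1 kg: lower 80 mm a steel shank 14 mm across, upper 60 mm a straight handle 22 mm across; rounded foot. This point: on its axis, 70 mm from either end; z axis along it from foot to handle. Starts foot down in one of the rack's three holes, leaning 18 to 21 degrees from vertical, handle towards the robot; handle and upper 30 mm of the shank stick out.
- red_graver_foot (a point): The red graver's foot: the centre of the lower end of its shank.
- rack: Fixed sloping rack, grey block on a dark base 120 x 240 mm; origin on the bench under the base's centre. Three square holes 15.5 mm wide, 50 mm deep, in a row at y = -70, 0, +70 mm, leaning 18 degrees from vertical towards its -x side (the robot's side). Any graver can start in any hole and slides out along its own axis. Gravers' tops about 160 mm above the bench.
- stand: Loose carrying stand, about 0.45 kg empty: dark foot board 80 x 250 x 8 mm (long along its y axis), a light-wood socket block 46 x 46 x 60 mm at each end (tops 68 mm above its underside), an upright handle in the middle. Origin under the centre of the foot board; z up.
- stand_handle (a point): Centre of the stand's handle: a black horizontal bar 16 mm thick (along the stand's x), 60 mm long (along y), 24 mm high, its top 172 mm above the stand's underside, on two brass posts. Axes as the stand's.
- empty_socket (a point): Mouth of the stand's empty socket (centre of the hole, level with the block's top), on the stand's +y end, 95 mm from the handle: a vertical square hole 21 mm wide (edges bevelled 3 mm) and 50 mm deep. A graver standing in it on the bottom has its top end 90 mm above this point.
- full_socket (a point): Mouth of the stand's other socket, alike, on the -y end; the blue graver stands in it.
- blue_graver_foot (a point): Foot (centre of the lower end) of the BLUE-handled graver, same shape as the red one, loose, standing upright in the stand's full socket; z axis along it from foot to handle.
- wood_graver_center (a point): Half-way point of the graver with a pale WOODEN handle, same shape; stands in another hole of the rack and stays there.
- black_graver_center (a point): Half-way point of the graver with a BLACK handle, same shape; stands in another hole of the rack and stays there.
- gold_ring: Small loose gold ring, 25 mm across, 8 mm high, lying on a paper pad near the robot; origin under its centre.
- brooch_a: Loose round brooch, gold with a white stone, 28 mm across, 10 mm high, on the bench; origin under its centre.
- brooch_b: Another such brooch.
Things that resemble listed ones, but are neither listed nor needed, are in the scene too. What is meant by the part that bears red_graver_center is not orange or turquoise, and is the larger of those in its own colour.

How it is judged:
By the outcome, as a careful person would: the job done as asked, in the order asked, and still so for the second after the job is handed in, while the arm keeps its last pose, push and grip.
It also fails if it takes over 54 s, if anything falls off the work surface, if the arm or the gripper's body presses on something with over 40 N, if the wrist force passes 120 N, or if a joint passes its speed limit or range.

## Working session

There is one attempt and no reset: what is moved stays moved. The work goes in short steps, Python scripts to look and compute and a tool call to move; the robot and the scene stay as the last step left them, time stands still between calls to the robot, and variables do not carry over. Pictures are saved under pics/ and viewed, at most 10 in all, crops included, and the job is handed in when it is done.

Besides the shell and the picture viewer there is one more tool, called after "Request:" by a JSON object that holds its "method" and its "body", one argument or row to a line. arm_command: Moves the arm, as the interface text tells. Its arguments: {"type":"object","properties":{"targets":{"type":"array"},"squeeze":{"type":"number"}},"required":["targets"]}

```bash
mkdir -p pics
cat > h.py <<'E'
import numpy as np, cv2
from rig import env, camera, order, look_for
from scipy.spatial.transform import Rotation as R
def save(p,name,crop=None,s=1):
    im=p["pixels"][:,:,::-1]
    if crop: im=im[crop[1]:crop[3],crop[0]:crop[2]]
    cv2.imwrite("pics/"+name,cv2.resize(im,None,fx=s,fy=s,interpolation=cv2.INTER_CUBIC))
def K(p):
    f=200/np.tan(np.radians(p["fov_y"])/2); return np.array([[f,0,p["cx"]],[0,f,p["cy"]],[0,0,1]])
def proj(p,X):
    Rc=np.array(p["rotation"]);c=(np.atleast_2d(X)-p["origin"])@Rc
    return cv2.projectPoints(c,np.zeros(3),np.zeros(3),K(p),np.array(p["distortion"]))[0][:,0]
def ray(p,uv):
    n=cv2.undistortPoints(np.array([[uv]],float),K(p),np.array(p["distortion"]))[0,0]
    d=np.array(p["rotation"])@[n[0],n[1],1]; return np.array(p["origin"]),d/np.linalg.norm(d)
def onz(p,uv,z):
    o,d=ray(p,uv); return o+d*(z-o[2])/d[2]
def tri(a,b):
    A=0;B=0
    for o,d in (a,b):
        M=np.eye(3)-np.outer(d,d);A=A+M;B=B+M@o
    X=np.linalg.solve(A,B);return X,[np.linalg.norm((np.eye(3)-np.outer(d,d))@(X-o)) for o,d in(a,b)]
E
python3 - <<'E'
from h import *
for n in("scene","top"):
    p=camera(n);save(p,n+"0.png",s=1.25)
    print(n,p["origin"],p["rotation"],p["fov_y"],p["distortion"])
    for q in["red_graver_center","rack","stand","stand_handle","empty_socket","full_socket","blue_graver_foot","wood_graver_center","black_graver_center","gold_ring","brooch_a"]:
        for r in look_for(p,q)[:3]: print(q,np.round(r["at"],3),round(r["score"],2),proj(p,r["at"])[0].round(0))
print(env.get_obs(),env.grip_point_offset)
E
```

```text
scene [1.24032806 0.11997835 0.71110681] [-1.65069554 -1.73315583  0.86775003] 54.60075063502751 [0.02063179 0.         0.         0.         0.        ]Traceback (most recent call last):
  File "<stdin>", line 6, in <module>
  File "h.py", line 12, in proj
    return cv2.projectPoints(c,np.zeros(3),np.zeros(3),K(p),np.array(p["distortion"]))[0][:,0]
           ~~~~~~~~~~~~~~~~~^^^^^^^^^^^^^^^^^^^^^^^^^^^^^^^^^^^^^^^^^^^^^^^^^^^^^^^^^^
cv2.error: OpenCV(4.12.0) /io/opencv/modules/calib3d/src/calibration_base.cpp:1490: error: (-215:Assertion failed) npoints >= 0 && (depth == CV_32F || depth == CV_64F) in function 'projectPoints'
```

View pics/scene0.png

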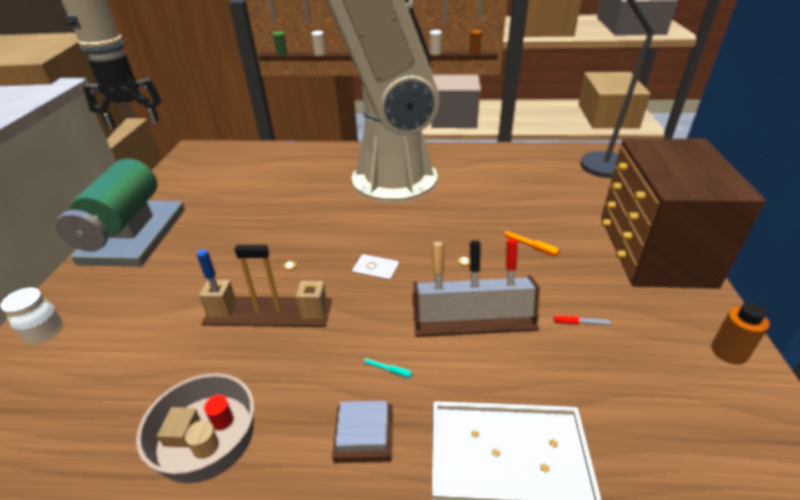

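The scene picture (800 wide) shows the red graver in the rack's right hole, at about (511,255). The stand has blue at (207,265), its handle at (252,252) and the empty socket at (311,290). A small red look-alike lies at (580,321). The camera rotation is a rotation vector, so I'll fix the helper.

```bash
sed -i 's/np.array(p\["rotation"\])/R.from_rotvec(p["rotation"]).as_matrix()/' h.py
python3 - <<'E'
from h import *
for n in("scene","top"):
    p=camera(n);save(p,n+"1.png",s=1.25)
    print(n,p["origin"],p["rotation"],p["fov_y"],p["distortion"])
    for q in["red_graver_center","red_graver_foot","rack","stand","stand_handle","empty_socket","full_socket","blue_graver_foot","wood_graver_center","black_graver_center","gold_ring","brooch_a"]:
        for r in look_for(p,q)[:3]:
            if r["score"]>.2: print(q,np.round(r["at"],3),round(r["score"],2),proj(p,r["at"])[0].round(0))
print(env.get_obs(),env.grip_point_offset)
E
```

```text
scene [1.24032806 0.11997835 0.71110681] [-1.65069554 -1.73315583  0.86775003] 54.60075063502751 [0.02063179 0.         0.         0.         0.        ]
red_graver_center [0.332 0.362 0.013] 0.73 [431. 197.]
red_graver_center [0.513 0.267 0.128] 0.57 [409. 204.]
red_graver_center [0.689 0.048 0.01 ] 0.54 [314. 293.]
red_graver_foot [0.52  0.268 0.124] 0.88 [410. 208.]
red_graver_foot [0.33  0.361 0.017] 0.81 [431. 196.]
red_graver_foot [0.693 0.049 0.011] 0.77 [314. 294.]
rack [0.567 0.198 0.049] 0.59 [379. 244.]
stand [ 0.562 -0.217  0.018] 0.73 [212. 247.]
stand_handle [ 0.565 -0.221  0.024] 0.68 [210. 246.]
empty_socket [ 0.563 -0.215  0.021] 0.89 [213. 246.]
full_socket [ 0.56  -0.218  0.021] 0.92 [212. 246.]
blue_graver_foot [ 0.559 -0.306  0.124] 0.87 [167. 213.]
wood_graver_center [0.535 0.132 0.126] 0.66 [352. 210.]
black_graver_center [0.529 0.192 0.132] 0.85 [378. 207.]
brooch_a [ 0.41  -0.208  0.005] 0.55 [232. 212.]
brooch_a [0.384 0.19  0.007] 0.48 [372. 209.]
top [0.40442333 0.07975589 1.29040618] [-2.197683    2.17729292 -0.05793409] 47.35818395936617 [0.04034558 0.  
[... 792 characters left out ...]
08] 0.6 [280. 231.]
{'time_s': 1.4, 'q': array([-1.26535566e+00,  3.52974210e-01,  1.63341615e+00,  4.38789892e-05,
        1.15522218e+00, -2.42373511e-03]), 'qvel': array([-0.00081108,  0.00069448,  0.00035713,  0.00083213, -0.00061586,
       -0.00136532]), 'effort': array([ 5.08388130e-04, -6.05159783e+01, -3.42442238e+01, -1.49251136e-04,
        9.95218288e-04, -7.64845510e-06]), 'position': array([ 0.18938507, -0.59560197,  0.23129016]), 'orientation': array([-3.10442473e+00, -4.81653288e-01, -5.76203614e-05]), 'ft_force': array([-0.54218854, -0.40211099,  0.11610805]), 'torque': array([-0.00161522,  0.0215183 ,  0.04239738]), 'gripper_force': 0.0, 'width': 0.08566624478432419} 0.0187
```

View pics/top1.png

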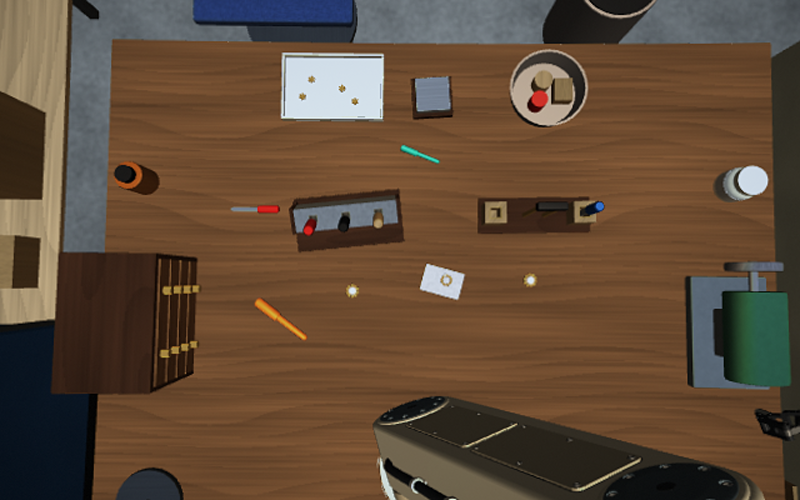

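The top picture (800 wide) shows red at (310,227) in the rack's +y hole, black at (344,222) and wood at (378,217). The stand's empty socket is at (495,212), with its handle at (552,206). Next I'll take pixel measurements with a model overlay.

```bash
cat > m.py <<'E'
from h import *
def blobs(p,mask,box):
    m=np.zeros(mask.shape,np.uint8);x0,y0,x1,y1=box;m[y0:y1,x0:x1]=mask[y0:y1,x0:x1]
    n,l,s,c=cv2.connectedComponentsWithStats(m)
    i=1+np.argmax(s[1:,4]);pts=np.argwhere(l==i)[:,::-1].astype(float)
    mu=pts.mean(0);w,v=np.linalg.eigh(np.cov((pts-mu).T));a=v[:,1]
    t=(pts-mu)@a;return mu,a,np.percentile(t,[1,99]),s[i]
def red(im):
    h=cv2.cvtColor(im,cv2.COLOR_RGB2HSV);return ((h[...,0]<6)|(h[...,0]>174))&(h[...,1]>190)&(h[...,2]>80)
def blue(im):
    h=cv2.cvtColor(im,cv2.COLOR_RGB2HSV);return (abs(h[...,0].astype(int)-112)<14)&(h[...,1]>150)&(h[...,2]>50)
def black(im): return im.max(2)<45
E
python3 - <<'E'
from m import *
P={n:camera(n) for n in("scene","top")}
ims={n:P[n]["pixels"] for n in P}
bx={"red":(red,(395,180,425,225),(230,165,265,200)),"blue":(blue,(155,195,180,230),(460,155,490,180)),"blackgr":(black,(370,185,390,220),(265,165,285,190)),"bar":(black,(185,190,220,212),(425,155,460,175))}
for k,(f,b1,b2) in bx.items():
    r=[blobs(P[n],f(ims[n]),b) for n,b in zip(P,(b1,b2))]
    print(k,[ (x[0].round(1),x[1].round(2),x[2].round(1),x[3]) for x in r])
    X,e=tri(ray(P["scene"],r[0][0]),ray(P["top"],r[1][0]));print("  mid",X.round(4),np.round(e,4))
    # axis from plane intersection
    N=[]
    for n,x in zip(P,r):
        a=ray(P[n],x[0]+x[1]*5)[1];b=ray(P[n],x[0]-x[1]*5)[1];N.append(np.cross(a,b))
    ax=np.cross(*N);ax/=np.linalg.norm(ax);print("  axis",(ax*np.sign(ax[2])).round(3))
a=cv2.resize(ims["top"][140:212,210:490],None,fx=2.8,fy=2.8,interpolation=3);b=cv2.resize(ims["scene"][185:275,150:440],None,fx=2.7,fy=2.7,interpolation=3)
o=np.zeros((a.shape[0]+b.shape[0],800,3),np.uint8);o[:a.shape[0],:a.shape[1]]=a;o[a.shape[0]:,:b.shape[1]]=b
cv2.imwrite("pics/m2.png",o[:,:,::-1])
E
```

```text
red [(array([408.7, 203.1]), array([-0.03,  1.  ]), array([-12.1,  11.9]), array([405, 191,   9,  25, 193], dtype=int32)), (array([247.1, 181.8]), array([-0.37,  0.93]), array([-6.9,  6. ]), array([243, 175,   9,  14,  84], dtype=int32))]
  mid [0.5084 0.2675 0.129 ] [0.0014 0.0014]
  axis [-0.401 -0.029  0.916]
blue [(array([164.4, 210.6]), array([0.34, 0.94]), array([-10.4,  10.9]), array([159, 201,  12,  21, 137], dtype=int32)), (array([479. , 164.9]), array([-0.83,  0.55]), array([-3.5,  3.5]), array([476, 162,   7,   7,  44], dtype=int32))]
  mid [ 0.5554 -0.3171  0.1293] [0.0038 0.0038]
  axis [0.073 0.045 0.996]
blackgr [(array([379.5, 205. ]), array([0., 1.]), array([-11.,  11.]), array([377, 194,   6,  23, 134], dtype=int32)), (array([274.9, 178.6]), array([-0.18,  0.98]), array([-6.7,  6.5]), array([271, 171,   9,  15,  97], dtype=int32))]
  mid [0.5175 0.1973 0.1286] [0.0008 0.0008]
  axis [-0.418 -0.038  0.908]
bar [(array([201.2, 201.8]), array([-1.  , -0.02]), array([-11.9,  12.2]), array([189, 198,  25,   8, 174], dtype=int32)), (array([444.6, 165.8]), array([-0.99, -0.11]), array([-14. ,  17.8]), array([425, 161,  34,  14, 249], dtype=int32))]
  mid [ 0.5498 -0.2242  0.1537] [0.0034 0.0034]
  axis [0.094 0.993 0.078]
```

View pics/m2.png

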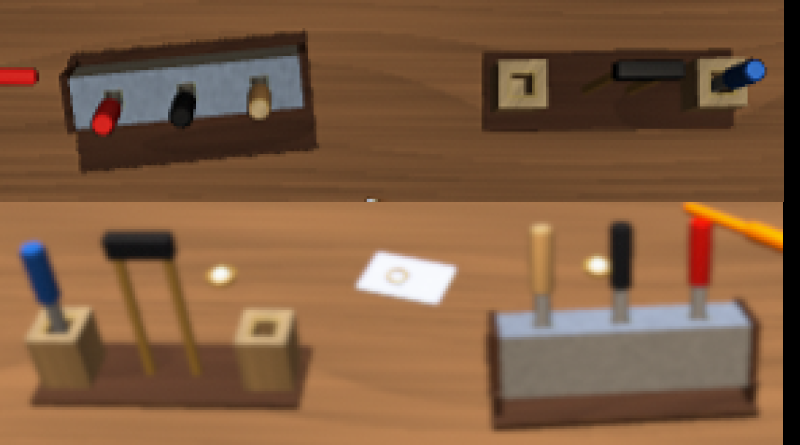

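```bash
cat > stand.py <<'E'
from h import *
from scipy.optimize import least_squares
P={n:camera(n) for n in("scene","top")}
t=lambda x,y:(210+x/2.8-.5*(1-1/2.8),140+y/2.8-.5*(1-1/2.8))
s=lambda x,y:(150+x/2.7-.5*(1-1/2.7),185+(y-202)/2.7-.5*(1-1/2.7))
b=.023
obs=[]
for yc,(x0,x1,y0,y1) in((.095,(498,549,58,110)),(-.095,(697,748,57,107))):
    obs.append(("top",(0,yc,.068),t((x0+x1)/2,(y0+y1)/2)))
obs+= [("top",(0,0,.172),t(649,68))]
# foot board corners, top: left edge upper/lower (z=.008)
obs+=[("top",(.04,.125,.008),t(482,52)),("top",(-.04,.125,.008),t(482,131)),("top",(-.04,-.125,.008),t(733,126))]
# scene: empty block top corners and bar ends, board front corners
obs+=[("scene",(-b,.095-b,.068),s(242,310)),("scene",(-b,.095+b,.068),s(296,310)),("scene",(b,.095-b,.068),s(235,336)),("scene",(b,.095+b,.068),s(294,337)),
 ("scene",(.008,0,.160),s(139,247)),("scene",(.04,.125,.004),s(302,407)),("scene",(.04,-.125,.004),s(31,403))]
def M(v):
    c,s_=np.cos(v[2]),np.sin(v[2]);return np.array([[c,-s_,0],[s_,c,0],[0,0,1]])
def res(v,full=0):
    r=[]
    for n,X,uv in obs: r.append(proj(P[n],M(v)@X+[v[0],v[1],0])[0]-uv)
    return np.array(r) if full else np.ravel(r)
for sel in("both","top","scene"):
    o=obs[:] 
    if sel!="both": obs=[x for x in obs if x[0]==sel]
    f=least_squares(res,[.55,-.21,0],loss="soft_l1");print(sel,f.x.round(4));
    if sel=="both":print(res(f.x,1).round(1).tolist());v=f.x
    obs=o
from m import *
a=P["top"]["pixels"].copy();
# rack wood handle
for n,Xs in (("top",[(0,.095,.068)]),):pass
print("empty mouth",(M(v)@[0,.095,.068]+[v[0],v[1],0]).round(4))
# red graver: model centreline fit by silhouette centroid using rendered surface-free cylinder mid-axis
g=np.array([np.sin(np.radians(19.5))*-.9915,-np.sin(np.radians(19.5))*.129,np.cos(np.radians(19.5))])
def hull(p,c,L=.03,r=.011):
    u=np.cross(g,[0,1,0]);u/=np.linalg.norm(u);w=np.cross(g,u);th=np.linspace(0,6.28,40)
    X=np.array([c+k*g+r*(np.cos(q)*u+np.sin(q)*w) for k in(-L,L) for q in th]);h=cv2.convexHull(proj(p,X).astype(np.float32))
    m=cv2.moments(h);return np.array([m["m10"]/m["m00"],m["m01"]/m["m00"]]),m["m00"]
ob={"scene":(408.7,203.1),"top":(247.1,181.8)}
f=least_squares(lambda c:np.ravel([hull(P[n],c)[0]-ob[n] for n in ob]),[.51,.267,.13])
print("handle mid",f.x.round(4),f.fun.round(2),[hull(P[n],f.x)[1] for n in ob],"axis",g.round(3),"centre",(f.x-.04*g).round(4),"top",(f.x+.03*g).round(4))
E
python3 stand.py
```

```text
both [ 0.5524 -0.2162  0.0245]
[[-0.6, 0.1], [-0.4, -0.4], [0.4, 0.2], [-0.3, 0.1], [0.4, 0.1], [0.3, 0.5], [1.7, -1.1], [-0.1, -1.0], [0.4, 2.0], [-2.5, 1.7], [-0.1, 1.1], [-0.5, -0.6], [0.1, 0.0]]
top [ 0.5526 -0.2163  0.0228]
scene [ 0.5517 -0.2164  0.0294]
empty mouth [ 0.5501 -0.1212  0.068 ]
handle mid [0.5096 0.2674 0.1299] [ 0.68 -0.08  0.48 -0.24] [248.29959779442288, 111.97098562889732] axis [-0.331 -0.043  0.943] centre [0.5228 0.2691 0.0922] top [0.4997 0.2661 0.1582]
```

```bash
cat > plan.py <<'E'
from h import *
def pose(ydir_az,lean=0,az=7.4):
    # lean deg of tool towards -x of rack(az); tool y at azimuth in horizontal
    a,l=np.radians(az),np.radians(lean)
    z=np.array([np.sin(l)*np.cos(a),np.sin(l)*np.sin(a),-np.cos(l)])
    y=np.array([np.cos(np.radians(ydir_az)),np.sin(np.radians(ydir_az)),0]);y-=z*(y@z);y/=np.linalg.norm(y)
    return R.from_matrix(np.array([np.cross(y,z),y,z]).T)
def plan(p1,R1,n,p0=None,R0=None):
    o=env.get_obs();p0=o["position"] if p0 is None else p0;R0=R.from_rotvec(o["orientation"]) if R0 is None else R0
    w=(R0.inv()*R1).as_rotvec()/n;d=(np.array(p1)-p0)/n
    for i in range(n):
        Ri=R0*R.from_rotvec(w*i);print((Ri.inv().apply(d)).round(4).tolist(),w.round(4).tolist())
g=-pose(7.4,19.5).as_matrix()[:,2]
H=np.array([.5096,.2674,.130])
E
python3 - <<'E'
from plan import *
Rg=pose(7.4,19.5);A=H+.11*g;print(A,g)
plan(A,Rg,18)
E
```

```text
[0.47318707 0.26267079 0.23369056] [-0.33102664 -0.04299285  0.94264149]
[0.0295, -0.0407, -0.0001] [-0.0157, 0.0132, -0.0765]
[0.0325, -0.0383, -0.0003] [-0.0157, 0.0132, -0.0765]
[0.0353, -0.0357, -0.0005] [-0.0157, 0.0132, -0.0765]
[0.038, -0.0329, -0.0005] [-0.0157, 0.0132, -0.0765]
[0.0404, -0.0299, -0.0005] [-0.0157, 0.0132, -0.0765]
[0.0425, -0.0267, -0.0004] [-0.0157, 0.0132, -0.0765]
[0.0445, -0.0233, -0.0002] [-0.0157, 0.0132, -0.0765]
[0.0461, -0.0199, 0.0] [-0.0157, 0.0132, -0.0765]
[0.0475, -0.0163, 0.0003] [-0.0157, 0.0132, -0.0765]
[0.0486, -0.0126, 0.0008] [-0.0157, 0.0132, -0.0765]
[0.0494, -0.0089, 0.0012] [-0.0157, 0.0132, -0.0765]
[0.0499, -0.0051, 0.0018] [-0.0157, 0.0132, -0.0765]
[0.0501, -0.0013, 0.0024] [-0.0157, 0.0132, -0.0765]
[0.0501, 0.0025, 0.003] [-0.0157, 0.0132, -0.0765]
[0.0497, 0.0063, 0.0038] [-0.0157, 0.0132, -0.0765]
[0.049, 0.01, 0.0045] [-0.0157, 0.0132, -0.0765]
[0.048, 0.0136, 0.0054] [-0.0157, 0.0132, -0.0765]
[0.0468, 0.0172, 0.0062] [-0.0157, 0.0132, -0.0765]
```

Request:
{"method": "arm_command", "body": {
  "targets": [90,0.03,-0.041,0,-0.0157,0.0132,-0.0765,90,0.0325,-0.038,0,-0.0157,0.0132,-0.0765,90,0.035,-0.036,0,-0.0157,0.0132,-0.0765,90,0.038,-0.033,-0.001,-0.0157,0.0132,-0.0765,90,0.04,-0.03,-0.001,-0.0157,0.0132,-0.0765,90,0.0425,-0.027,-0.001,-0.0157,0.0132,-0.0765,90,0.0445,-0.023,0,-0.0157,0.0132,-0.0765,90,0.046,-0.02,0,-0.0157,0.0132,-0.0765,90,0.0475,-0.016,0,-0.0157,0.0132,-0.0765,90,0.0485,-0.0125,0.001,-0.0157,0.0132,-0.0765,90,0.0495,-0.009,0.001,-0.0157,0.0132,-0.0765,90,0.05,-0.005,0.002,-0.0157,0.0132,-0.0765]
}}

```text
time_s: 3.1
position: [0.3788, -0.0217, 0.2341]
orientation: [2.425, 1.718, 0.27]
ft_force: [0.7, -0.6, -0.0]
width: 0.0553
gripper_force: 0.0
```

Request:
{"method": "arm_command", "body": {
  "targets": [90,0.05,-0.001,0.002,-0.0157,0.0132,-0.0765,90,0.05,0.0025,0.003,-0.0157,0.0132,-0.0765,90,0.05,0.006,0.004,-0.0157,0.0132,-0.0765,90,0.049,0.01,0.0045,-0.0157,0.0132,-0.0765,90,0.048,0.0135,0.0055,-0.0157,0.0132,-0.0765,90,0.047,0.017,0.006,-0.0157,0.0132,-0.0765,90,0,0,0,0,0,0,90,0,0,0,0,0,0]
}}

```text
time_s: 4.1
position: [0.4722, 0.2625, 0.2345]
orientation: [1.911, 2.174, 0.373]
ft_force: [0.7, -1.0, 0.6]
width: 0.0553
gripper_force: 0.0
```

Run:
```python
from plan import *
Rg=pose(7.4,19.5);A=H+.11*g
o=env.get_obs();print(o["time_s"],o["position"],o["width"],o["q"].round(3),A)
plan(A,Rg,1)
plan(H-.019*g,Rg,4,A,Rg)
p=camera("top");s=camera("scene")
a=p["pixels"][130:230,210:330];b=s["pixels"][140:240,340:460]
cv2.imwrite("pics/a3.png",cv2.resize(np.hstack([a,b]),None,fx=3.3,fy=3.3,interpolation=3)[:,:,::-1])
```

```text
4.1 [0.47220961 0.26254841 0.2344592 ] 0.05525915753617913 [ 0.6    0.073  2.034 -0.225  0.742  0.616] [0.47318707 0.26267079 0.23369056]
[-0.0, 0.0007, 0.0011] [-0.0012, -0.0003, -0.0009]
[-0.0, 0.0, 0.0322] [0.0, 0.0, 0.0]
[-0.0, 0.0, 0.0322] [0.0, 0.0, 0.0]
[-0.0, 0.0, 0.0322] [0.0, 0.0, 0.0]
[-0.0, 0.0, 0.0322] [0.0, 0.0, 0.0]
```

View pics/a3.png

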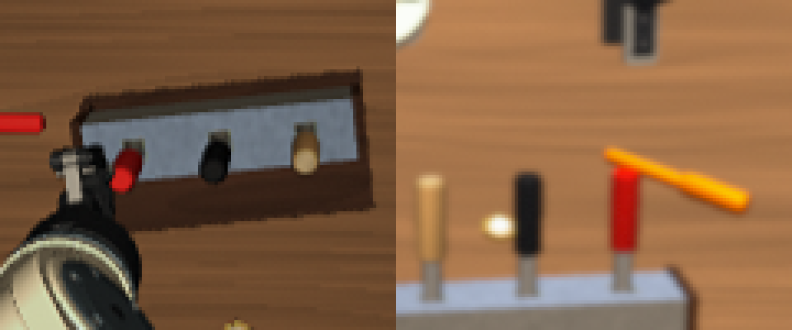

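The fingers are above the red handle: at (640,60) in the scene half, with the handle at (624,210). I'll check that against the TCP's projection before descending.

Run:
```python
from plan import *
s=camera("scene");t=camera("top");o=env.get_obs();p=o["position"];M=R.from_rotvec(o["orientation"]).as_matrix()
for n,c in(("s",s),("t",t)):
  for y in(-.0276,0,.0276): print(n,proj(c,p+M@[0,y,-.008])[0].round(1))
```

```text
s [407.3 151.2]
s [410.4 153.7]
s [413.8 156.2]
t [243.9 205.4]
t [242.1 194. ]
t [240.1 182.5]
```

Request:
{"method": "arm_command", "body": {
  "targets": [90,0,0,0.033,0,0,0,90,0,0.001,0.033,0,0,0,90,0,0,0.033,0,0,0,90,0,0,0.031,0,0,0,90,0,0,0,0,0,0,90,0,0,0,0,0,0]
}}

```text
time_s: 5.05
position: [0.5169, 0.2685, 0.1136]
orientation: [1.912, 2.173, 0.375]
ft_force: [0.2, -0.7, 0.7]
width: 0.0554
gripper_force: 0.0
```

Run:
```python
from plan import *
p=camera("top");s=camera("scene")
a=p["pixels"][130:230,210:330];b=s["pixels"][140:240,340:460]
cv2.imwrite("pics/a4.png",cv2.resize(np.hstack([a,b]),None,fx=3.3,fy=3.3,interpolation=3)[:,:,::-1])
```

```text
(no output)
```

View pics/a4.png

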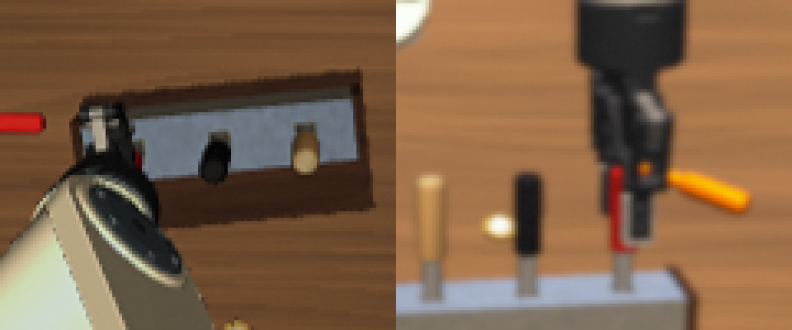

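The fingers straddle the red handle in the scene half: front finger at (638,200), handle at (624,200). Allowing for parallax, that is about 2 mm off sideways. I'll close now.

Request:
{"method": "arm_command", "body": {
  "squeeze": 60,
  "targets": [90,-0.0015,0,0,0,0,0,255,0,0,0,0,0,0,255,0,0,0,0,0,0,255,0,0,0,0,0,0,255,0,0,0,0,0,0,255,0,0,0,0,0,0,255,0,0,0,0,0,0]
}}

```text
time_s: 6.02
position: [0.5172, 0.2675, 0.113]
orientation: [1.911, 2.173, 0.375]
ft_force: [-1.7, -0.1, 5.9]
width: 0.0209
gripper_force: 58.5
```

Gripped, with the opening at 20.9 mm (handle 22 mm). Pull out along the axis, 65 mm.

Request:
{"method": "arm_command", "body": {
  "targets": [255,0,0,-0.01,0,0,0,255,0,0,-0.015,0,0,0,255,0,0,-0.02,0,0,0,255,0,0,-0.025,0,0,0,255,0,0,-0.03,0,0,0,255,0,0,-0.03,0,0,0,255,0,0,-0.02,0,0,0,255,0,0,0,0,0,0]
}}

```text
time_s: 7.02
position: [0.4672, 0.2611, 0.256]
orientation: [1.91, 2.173, 0.379]
ft_force: [0.1, 0.3, -1.2]
width: 0.0205
gripper_force: 59.1
```

Run:
```python
from plan import *
import m
o=env.get_obs();print(o["position"],o["width"],o["gripper_force"],o["ft_force"])
# approach above socket: foot clear. TCP -> handle mid +19 up; foot 110 below grip => TCP above foot by 91
yaw=np.degrees(.0245);print("yaw",yaw)
Rs=pose(yaw,0)
T=np.array([.5501,-.1212,.068+.091+.045]);print(T)
plan(T,Rs,11)
s=camera("scene");t=camera("top")
r=lambda im:im
cv2.imwrite("pics/a5.png",cv2.resize(s["pixels"][100:260,340:480],None,fx=3.5,fy=3.5,interpolation=3)[:,:,::-1])
```

```text
[0.46716785 0.26106124 0.25601857] 0.02052768222479252 59.124594926834106 [ 0.09246732  0.26389307 -1.23316553]
yaw 1.403746598070517
[ 0.5501 -0.1212  0.204 ]
[-0.0354, 0.0013, 0.0054] [0.0311, -0.0019, 0.0094]
[-0.0354, 0.0018, 0.0054] [0.0311, -0.0019, 0.0094]
[-0.0354, 0.0023, 0.0054] [0.0311, -0.0019, 0.0094]
[-0.0354, 0.0028, 0.0054] [0.0311, -0.0019, 0.0094]
[-0.0353, 0.0033, 0.0054] [0.0311, -0.0019, 0.0094]
[-0.0353, 0.0038, 0.0053] [0.0311, -0.0019, 0.0094]
[-0.0352, 0.0043, 0.0053] [0.0311, -0.0019, 0.0094]
[-0.0352, 0.0048, 0.0052] [0.0311, -0.0019, 0.0094]
[-0.0351, 0.0052, 0.0051] [0.0311, -0.0019, 0.0094]
[-0.0351, 0.0057, 0.005] [0.0311, -0.0019, 0.0094]
[-0.035, 0.0062, 0.0049] [0.0311, -0.0019, 0.0094]
```

View pics/a5.png

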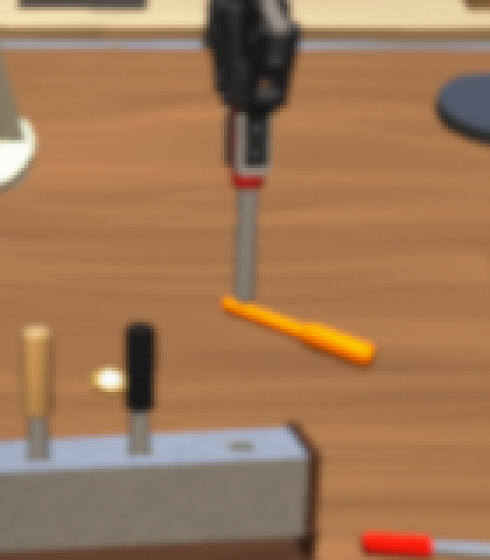

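The red graver is out of its hole and held straight: shank at (246,240), empty hole at (240,447). I'll lift it a little more before passing over the other gravers, then carry it.

Run:
```python
from plan import *
o=env.get_obs();R0=R.from_rotvec(o["orientation"]);p0=o["position"]+R0.apply([0,0,-.05])
plan([.5501,-.1212,.230],pose(1.4,0),10,p0,R0)
```

```text
[-0.0389, 0.0024, 0.0083] [0.034, -0.0019, 0.0103]
[-0.0389, 0.0031, 0.0083] [0.034, -0.0019, 0.0103]
[-0.0388, 0.0037, 0.0083] [0.034, -0.0019, 0.0103]
[-0.0388, 0.0044, 0.0082] [0.034, -0.0019, 0.0103]
[-0.0387, 0.0051, 0.0081] [0.034, -0.0019, 0.0103]
[-0.0386, 0.0058, 0.008] [0.034, -0.0019, 0.0103]
[-0.0386, 0.0064, 0.0079] [0.034, -0.0019, 0.0103]
[-0.0385, 0.0071, 0.0077] [0.034, -0.0019, 0.0103]
[-0.0384, 0.0078, 0.0075] [0.034, -0.0019, 0.0103]
[-0.0383, 0.0084, 0.0073] [0.034, -0.0019, 0.0103]
```

Request:
{"method": "arm_command", "body": {
  "targets": [255,0,0,-0.025,0,0,0,255,0,0,-0.025,0,0,0,255,-0.039,0.0025,0.008,0.034,-0.002,0.01,255,-0.039,0.003,0.008,0.034,-0.002,0.01,255,-0.039,0.0035,0.008,0.034,-0.002,0.01,255,-0.039,0.0045,0.008,0.034,-0.002,0.01,255,-0.039,0.005,0.008,0.034,-0.002,0.01,255,-0.0385,0.006,0.008,0.034,-0.002,0.01,255,-0.0385,0.0065,0.008,0.034,-0.002,0.01,255,-0.0385,0.007,0.0075,0.034,-0.002,0.01,255,-0.0385,0.008,0.0075,0.034,-0.002,0.01,255,-0.0385,0.0085,0.0075,0.034,-0.002,0.01]
}}

```text
time_s: 8.62
position: [0.5508, -0.1234, 0.2299]
orientation: [-2.191, -2.25, 0.004]
ft_force: [0.7, 0.5, -0.4]
width: 0.0207
gripper_force: 59.2
```

Request:
{"method": "arm_command", "body": {
  "targets": [255,0,0,0,0,0,0,255,0,0,0,0,0,0,255,0,0,0,0,0,0]
}}

```text
time_s: 9.0
position: [0.5505, -0.1211, 0.2314]
orientation: [2.19, 2.252, -0.002]
ft_force: [-0.3, -1.4, -1.5]
width: 0.0206
gripper_force: 59.2
```

Run:
```python
from plan import *
o=env.get_obs();print(o["position"],o["width"],o["ft_force"],o["torque"])
plan([.5501,-.1212,.230],pose(1.4,0),1)
s=camera("scene");t=camera("top")
M=R.from_rotvec(o["orientation"])
f=o["position"]+M.apply([0,0,.091]);print("foot",f)
for c in(s,t):
  for z in(0,.03,.06,.091): print(z,proj(c,o["position"]+M.apply([0,0,z]))[0].round(1))
a=s["pixels"][120:270,140:300];b=t["pixels"][120:270,340:500]
cv2.imwrite("pics/a6.png",cv2.resize(np.hstack([a,b]),None,fx=2.5,fy=2.5,interpolation=3)[:,:,::-1])
```

```text
[ 0.5505489  -0.12108249  0.23137642] 0.020627734436843435 [-0.26088143 -1.37352165 -1.53053114] [-0.06541651 -0.06160407 -0.0282985 ]
[-0.0001, -0.0005, 0.0014] [-0.0003, 0.0012, 0.0034]
foot [ 0.55052448 -0.12119634  0.1403765 ]
0 [237.8 175.1]
0.03 [240.  186.2]
0.06 [242.  196.7]
0.091 [244.  207.2]
0 [407.6 161.3]
0.03 [405.2 163. ]
0.06 [402.9 164.6]
0.091 [400.7 166.2]
```

View pics/a6.png

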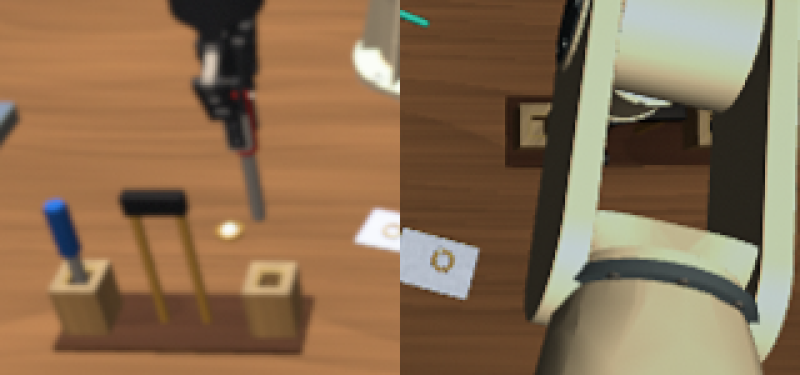

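The foot shows at (260,217) in the picture, which is pixel (244,207), exactly as predicted. Descend.

Request:
{"method": "arm_command", "body": {
  "targets": [255,0,0,0.03,0,0,0,255,0,0,0.02,0,0,0,255,0,0,0.015,0,0,0,255,0,0,0.012,0,0,0,255,0,0,0.012,0,0,0,255,0,0,0,0,0,0]
}}

```text
time_s: 9.85
position: [0.5506, -0.122, 0.1418]
orientation: [2.191, 2.251, -0.003]
ft_force: [0.3, 0.8, -0.9]
width: 0.0209
gripper_force: 59.2
```

Run:
```python
from plan import *
s=camera("scene")
cv2.imwrite("pics/a7.png",cv2.resize(s["pixels"][150:270,150:290],None,fx=4,fy=4,interpolation=3)[:,:,::-1])
```

```text
(no output)
```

View pics/a7.png

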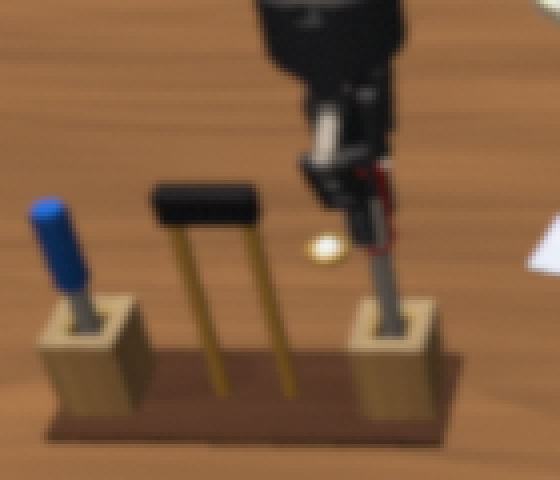

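The shank is in the empty socket at (391,325) with no side force. Continue to the bottom.

Request:
{"method": "arm_command", "body": {
  "targets": [255,0,0,0.008,0,0,0,255,0,0,0.008,0,0,0,255,0,0,0.008,0,0,0,255,0,0,0.005,0,0,0,255,0,0,0,0,0,0,255,0,0,0,0,0,0]
}}

```text
time_s: 10.65
position: [0.5512, -0.1221, 0.1137]
orientation: [2.19, 2.25, -0.001]
ft_force: [1.1, -1.0, -0.8]
width: 0.0206
gripper_force: 59.2
```

Request:
{"method": "arm_command", "body": {
  "targets": [255,0,0,0.002,0,0,0,255,0,0,0.002,0,0,0,255,0,0,0,0,0,0]
}}

```text
time_s: 11.02
position: [0.5509, -0.1221, 0.1095]
orientation: [2.19, 2.251, -0.002]
ft_force: [0.1, 0.5, -1.2]
width: 0.0205
gripper_force: 59.2
```

Request:
{"method": "arm_command", "body": {
  "targets": [255,0,0,0.0015,0,0,0,255,0,0,0.0015,0,0,0,255,0,0,0,0,0,0]
}}

```text
time_s: 11.4
position: [0.5517, -0.1223, 0.1082]
orientation: [2.189, 2.25, -0.001]
ft_force: [-3.0, 0.3, 15.7]
width: 0.0205
gripper_force: 61.1
```

It is on the bottom (16 N upward). Release and rise.

Request:
{"method": "arm_command", "body": {
  "targets": [255,0,0,-0.001,0,0,0,90,0,0,0,0,0,0,90,0,0,0,0,0,0,90,0,0,0,0,0,0,90,0,0,0,0,0,0,90,0,0,-0.03,0,0,0,90,0,0,-0.04,0,0,0,90,0,0,-0.04,0,0,0,90,0,0,-0.02,0,0,0,90,0,0,0,0,0,0]
}}

```text
time_s: 12.65
position: [0.5519, -0.1222, 0.2391]
orientation: [2.188, 2.248, 0.001]
ft_force: [-0.6, -0.2, 0.4]
width: 0.0554
gripper_force: 0.0
```

Run:
```python
from m import *
s=camera("scene");o=env.get_obs();print(o["position"],o["width"])
cv2.imwrite("pics/a8.png",cv2.resize(s["pixels"][150:270,150:290],None,fx=4,fy=4,interpolation=3)[:,:,::-1])
X=[.5501,-.1212,.158];print(proj(s,X)[0])
```

```text
[ 0.55111926 -0.12197577  0.23762481] 0.05514657294623436
[242.88517241 201.17971455]
```

View pics/a8.png

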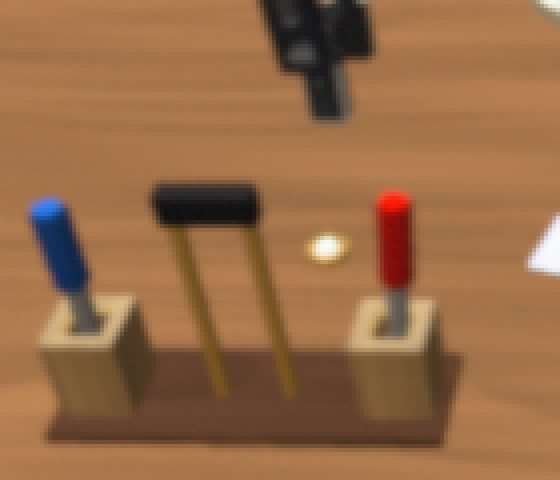

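Red stands released in the socket, its handle at (394,240) and the stand unmoved, with the bar at (206,205). Now to the handle.

Run:
```python
from plan import *
Rs=pose(1.4,0);A=np.array([.5524,-.2162,.205])
plan(A,Rs,3);plan([.5524,-.2162,.141],Rs,3,A,Rs)
```

```text
[-0.0314, -0.0004, 0.0109] [0.0003, 0.0006, 0.0009]
[-0.0314, -0.0004, 0.0109] [0.0003, 0.0006, 0.0009]
[-0.0314, -0.0004, 0.0109] [0.0003, 0.0006, 0.0009]
[0.0, 0.0, 0.0213] [0.0, 0.0, 0.0]
[0.0, 0.0, 0.0213] [0.0, 0.0, 0.0]
[0.0, 0.0, 0.0213] [0.0, 0.0, 0.0]
```

Request:
{"method": "arm_command", "body": {
  "targets": [90,-0.0315,0,0,0,0,0,90,-0.0315,0,0.01,0,0,0,90,-0.0315,0,0.022,0,0,0,90,0,-0.001,0,0,0,0,90,0,0,0.021,0,0,0,90,0,0,0.021,0,0,0,90,0,0,0.021,0,0,0,90,0,0,0,0,0,0,90,0,0,0,0,0,0]
}}

```text
time_s: 13.82
position: [0.5528, -0.2162, 0.1432]
orientation: [2.19, 2.251, -0.001]
ft_force: [-0.3, -0.1, 0.1]
width: 0.0551
gripper_force: 0.0
```

Request:
{"method": "arm_command", "body": {
  "squeeze": 30,
  "targets": [255,0,0,0,0,0,0,255,0,0,0,0,0,0,255,0,0,0,0,0,0,255,0,0,0,0,0,0,255,0,0,0,0,0,0,255,0,0,0,0,0,0]
}}

```text
time_s: 14.58
position: [0.5529, -0.2167, 0.1435]
orientation: [2.19, 2.25, -0.001]
ft_force: [-1.3, 0.4, 6.5]
width: 0.0155
gripper_force: 30.7
```

Gripped the bar (15.5 mm opening). Squeeze up to 100 N and lift gently.

Request:
{"method": "arm_command", "body": {
  "squeeze": 100,
  "targets": [255,0,0,0,0,0,0,255,0,0,0,0,0,0,255,0,0,-0.002,0,0,0,255,0,0,-0.003,0,0,0,255,0,0,-0.006,0,0,0,255,0,0,-0.009,0,0,0,255,0,0,-0.01,0,0,0,255,0,0,-0.01,0,0,0,255,0,0,-0.01,0,0,0,255,0,0,0,0,0,0]
}}

```text
time_s: 15.82
position: [0.5532, -0.2168, 0.1939]
orientation: [2.189, 2.249, -0.0]
ft_force: [0.5, -0.3, -6.6]
width: 0.0145
gripper_force: 97.6
```

Request:
{"method": "arm_command", "body": {
  "targets": [255,0,0,-0.006,0,0,0,255,0,0,-0.01,0,0,0,255,0,0,-0.01,0,0,0,255,0,0,-0.01,0,0,0,255,0,0,-0.008,0,0,0,255,0,0,-0.005,0,0,0,255,0,0,-0.003,0,0,0,255,0,0,0,0,0,0,255,0,0,0,0,0,0,255,0,0,0,0,0,0]
}}

```text
time_s: 17.08
position: [0.5524, -0.2164, 0.2444]
orientation: [2.191, 2.251, -0.002]
ft_force: [0.3, -0.2, -5.1]
width: 0.0146
gripper_force: 97.7
```

Run:
```python
from h import *
s=camera("scene");o=env.get_obs();print(o["position"],o["orientation"],o["width"],o["ft_force"],o["torque"])
cv2.imwrite("pics/a9.png",cv2.resize(s["pixels"][110:270,130:290],None,fx=3.5,fy=3.5,interpolation=3)[:,:,::-1])
# predicted board corners if level, lifted 0.10
M=R.from_euler("z",.0245)
dz=o["position"][2]-.1435;print(dz)
for X in((.04,.125,.004),(.04,-.125,.004),(.023,.072,.068),(0.008,0,.16)): print(X,((proj(s,M.apply(X)+[.5524,-.2162,dz])[0]-[130,110])*3.5).round())
```

```text
[ 0.55245628 -0.21637655  0.24446321] [ 2.19051861e+00  2.25086433e+00 -1.93770377e-03] 0.014321649951252742 [ 1.47870283  0.4240315  -5.34268385] [-0.03724542  0.01215407  0.00936859]
0.10096320848982024
(0.04, 0.125, 0.004) [440. 420.]
(0.04, -0.125, 0.004) [ 67. 417.]
(0.023, 0.072, 0.068) [350. 328.]
(0.008, 0, 0.16) [213. 195.]
```

View pics/a9.png

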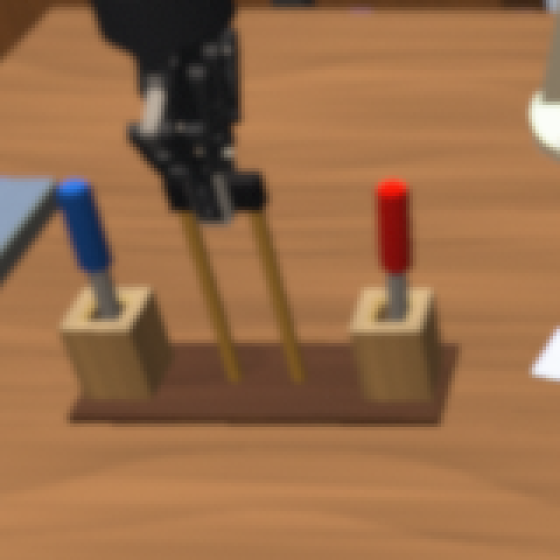

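The stand is lifted 10 cm and level: its board corners at (440,420) and (69,419) match the prediction. Red (394,225) and blue (85,225) stand in it. Hand in.

```bash
python3 -c "
from rig import order;print(order.hand_in())"
```

```text
the job is handed in; nothing more can be done
None
```

The job is handed in: the red graver is on the bottom of the empty socket, and the arm is holding the stand level, about 10 cm up, with red and blue standing in it; the clock was at about 17 s.

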